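Put the biscuit cutters back in the sloping rack

ROBOT

A 6-joint arm with a two-finger parallel gripper is mounted at the origin on the work surface. World frame = base frame: x ahead of the robot, y to its left, z up, the work surface at z = 0. Lengths are in m, angles in rad, forces in N, time in s.
With the tool pointing down it reaches from about 0.4 to 0.825 m from the base axis. Payload 7 kg.
Tool frame: the origin (TCP) lies at the very end of the fingers, on their centre line; the grasp point (between the pads) lies 19 mm behind it; z points along the fingers, y is the line along which they close (so a half turn about z gives the same grasp; the last joint's range is limited). The gripper opens to 88 mm and grips with 3 to 60 N. Pads are 19 mm wide; open, the fingers measure 130 mm over their backs; the gripper's body (78 mm by 193 mm) begins 47 mm behind the grasp point.
Start: joints at [-0.837, 0.359, 0.012, 0, -1.224, -0.288], TCP at [0.291, -0.609, 0.227] pointing down, gripper open.
Joint ranges: [-3.07, 3.07], [-1.43, 2.12], [-1.02, 1.25], [-3.03, 1.67], [-3.05, -0], [-3.03, 3.03]. Speed limits (rad/s): [2.39, 2.39, 3.01, 3.14, 3.14, 3.14].

INTERFACE

Orientations are given as [roll, pitch, yaw] about the fixed x, y, z axes, in that order (R = Rz(yaw) Ry(pitch) Rx(roll)).
In Python, from station import * gives the robot as it stands.
- The arm moves only by the tool servo_tool, never from a script. Its argument "moves" is a list of rows, each an object of numbers: "jaw": the opening, from 0 (shut) to 1 (fully open); "dx", "dy", "dz": the shift along the world's x, y, z in m; "roll": the turn about the world's z in degrees. A call has exactly 10 rows; each row shifts and turns the commanded pose from where the row before left it; what a row does not reach is not made up. A row lasts 1/8 s, in which the tool goes at most 62.5 mm and 10.7 degrees, less where a joint would pass 70% of its speed; a pose out of reach is approached as far as the arm can. A call with a gripper value outside its range is refused whole. The fingers move at their own pace and stop on an object; "newtons" is the grip in N (left out, the last holds). Time passes only in rows, so rows that do not move let the fingers close, or fill a call up. It gives the time, the measured TCP pose, the force, the opening and the grip force at its end, in the units of the state.
- get_state(): the state, without advancing time (a new reading comes with each control period).
- grab_frame(name): name is "side" or "top" or "wrist"; returns (picture, depth): 480x640x3 uint8, red, green, blue; 480x640 float32, m along the optical axis (not along the pixel's ray), 0 where there is no reading.
- calibration(name): a dict with "intrinsics" (3x3 intrinsics, pixels), "R" (3x3) and "t" (3): a world point X has camera coordinates R X + t. Camera axes: x right, y down, z forward; pixel columns grow to the right and rows downward; lengths in m; the calibration is good to about 2 mm. A picture is of the moment at which its call begins: read the wrist's pose just before it. calibration takes no time and is no camera call; for the wrist camera it gives the pose at the moment of the call.
- job_done(): hands the job in; it is judged then, once.
The state is a dict: "t": time; "q": joint angles; "qd": joint speeds; "joint_efforts": joint torques, N m; "eef_pos": TCP position; "ee_rot": TCP orientation; "force": force on the tool from outside, world axes, zero at the start; "moment": the same for the moment, N m; "width": finger opening in m; "gripper_force": force on a finger pad.
Only numpy, scipy, OpenCV 4.12 (cv2) and the standard library are available. Lean on these libraries where they do the work, as an engineer would, in place of code of your own. Each camera call takes 0.05 s, during which the arm holds its last target. There are 200 camera calls.

TASK

Put the two biscuit cutters lying on the baking tray, the long finger one and the square one, back into the pockets of their own shape in the sloping rack, each fully home on the pocket floor. Set them in rather than dropping them, leave the round cutter in its pocket, and do not disturb the other things on the table.

Things in the scene. Friction and masses are not known exactly. Their poses are not given: they have to be found in the camera images.
- cutter_finger: Rectangular finger-biscuit cutter, 108 mm (x) by 56 mm (y), loose on the baking tray. Its steel skirt is 30 mm high and closed on top; on top, centred, stands a green plastic handle bar 60 mm long (along the cutter's x), 16 mm thick (along y) and 34 mm high, so the whole is 64 mm tall; about 180 g. Origin: centre of the underside; z up through the handle.
- cutter_square: Square biscuit cutter, 76 mm by 76 mm, loose on the baking tray. Its steel skirt is 30 mm high and closed on top; on top, centred, stands a green plastic handle bar 60 mm long (along the cutter's x), 16 mm thick (along y) and 34 mm high, so the whole is 64 mm tall; about 180 g. Origin: centre of the underside; z up through the handle.
- cutter_round: Round biscuit cutter, 86 mm across, already in the round pocket; stays there. Its steel skirt is 30 mm high and closed on top; on top, centred, stands a green plastic handle bar 60 mm long (along the cutter's x), 16 mm thick (along y) and 34 mm high, so the whole is 64 mm tall; about 180 g. Origin: centre of the underside; z up through the handle.
- pocket_finger: Rectangular pocket of the rack, 113 mm (x) by 61 mm (y), 16 mm deep, dark floor, 3 mm chamfered rim, in a light wood board 150 mm (x) by 118 mm (y) that slopes at 26 degrees towards the robot. Origin: centre of its floor; z is square to the sloping board, x points up the slope (board top: z = 16 mm). Neighbouring pockets are 120 mm apart along y, in any order.
- pocket_square: Square pocket of the rack, 81 mm by 81 mm, 16 mm deep, dark floor, 3 mm chamfered rim, in a light wood board 150 mm (x) by 118 mm (y) that slopes at 26 degrees towards the robot. Origin: centre of its floor; z is square to the sloping board, x points up the slope (board top: z = 16 mm). Neighbouring pockets are 120 mm apart along y, in any order.
- pocket_round: Round pocket of the rack, 91 mm across (holds the round cutter), 16 mm deep, dark floor, 3 mm chamfered rim, in a light wood board 150 mm (x) by 118 mm (y) that slopes at 26 degrees towards the robot. Origin: centre of its floor; z is square to the sloping board, x points up the slope (board top: z = 16 mm). Neighbouring pockets are 120 mm apart along y, in any order.
- baking_tray: Dark steel baking tray 240 mm (x) by 320 mm (y), rim 20 mm high, floor and walls 4 mm thick, with flour marks; fixed. Origin: centre of its underside on the table.
- ring_cutter: Bystander: plain steel ring 50 mm across, 28 mm high, standing on the baking tray. Origin: centre of its underside.
- nozzle: Bystander: steel piping nozzle, a cone 34 mm across and 45 mm high. Origin: centre of its underside.
- tub: Bystander: open white plastic tub 100 x 130 x 55 mm. Origin: centre of its underside.
- jar: Bystander: clear jar with a blue cap, 72 mm across, 100 mm high. Origin: centre of its underside.
- spatula: Bystander: spatula lying beyond the rack. Origin: underside, near its middle.
- pencil: Bystander: yellow pencil 170 mm long, 8 mm thick, lying near the robot. Origin: underside, at its middle.

How it is judged:
By the outcome, as a careful person would: the job done as asked, in the order asked, and still so for the second after the job is handed in, with the robot touching nothing.
It also fails if it takes over 58 s, if anything falls off the work surface, if the arm or the gripper's body presses on something with over 40 N, if the wrist force passes 120 N, or if a joint passes its speed limit or range.

## Working session

There is one attempt and no reset: what is moved stays moved. The work goes in short steps, Python scripts to look and compute and a tool call to move; the robot and the scene stay as the last step left them, time stands still between calls to the robot, and variables do not carry over. Pictures are saved under pics/ and viewed, at most 10 in all, crops included, and the job is handed in when it is done.

Besides the shell and the picture viewer there is one more tool, called after "Request:" as name(argument=value, ...), one argument or row to a line, values as JSON. servo_tool: Moves the arm, as the interface text tells. Its arguments: {"type":"object","properties":{"moves":{"type":"array","items":{"type":"object","properties":{"jaw":{"type":"number"},"dx":{"type":"number"},"dy":{"type":"number"},"dz":{"type":"number"},"roll":{"type":"number"}}}},"newtons":{"type":"number"}},"required":["moves"]}

```bash
mkdir -p pics; ls; python3 - <<'E'
from station import *
import cv2,numpy as np
for n in ("top","side"):
    p,d=grab_frame(n); cv2.imwrite(f"pics/{n}0.png",p[:,:,::-1]); np.save(f"pics/{n}0.npy",d)
    c=calibration(n); print(n,c)
s=get_state(); print(s)
E
```

```text
pics
top {'intrinsics': array([[496.05308963,   0.        , 323.69913938],
       [  0.        , 496.05308963, 242.04550195],
       [  0.        ,   0.        ,   1.        ]]), 'R': array([[ 0.01505877, -0.99988227, -0.00294599],
       [-0.99885885, -0.01490967, -0.04537294],
       [ 0.04532367,  0.00362589, -0.99896577]]), 't': array([0.04874179, 0.536479  , 1.26496734])}
side {'intrinsics': array([[536.39875976,   0.        , 320.60359157],
       [  0.        , 536.39875976, 233.91208226],
       [  0.        ,   0.        ,   1.        ]]), 'R': array([[-0.86731623, -0.49746755, -0.01698797],
       [-0.22967857,  0.43024815, -0.87300303],
       [ 0.44159972, -0.75326792, -0.48741883]]), 't': array([0.50682546, 0.16039163, 1.10643495])}
{'t': 0.1, 'q': array([-8.36945297e-01,  3.59336197e-01,  1.11469199e-02, -3.12040600e-04,
       -1.22408677e+00, -2.88086528e-01]), 'qd': array([ 0.0005863 ,  0.00012805,  0.00153904,  0.00063071, -0.00089635,
        0.0011337 ]), 'joint_efforts': array([-2.49809134e-03, -5.84161270e+01,  2.93755549e+01,  7.01563999e+00,
        1.02069491e-02, -6.63121159e-05]), 'eef_pos': array([ 0.29080556, -0.60866141,  0.22570065]), 'ee_rot': array([ 3.14009056e+00, -1.39191998e-04, -2.69593430e+00]), 'force': array([ 0.34072761, -0.62345464,  0.2351594 ]), 'moment': array([-0.03104332,  0.0517783 ,  0.01234986]), 'gripper_force': 0.0, 'width': 0.08764857120281816}
```

View pics/top0.png

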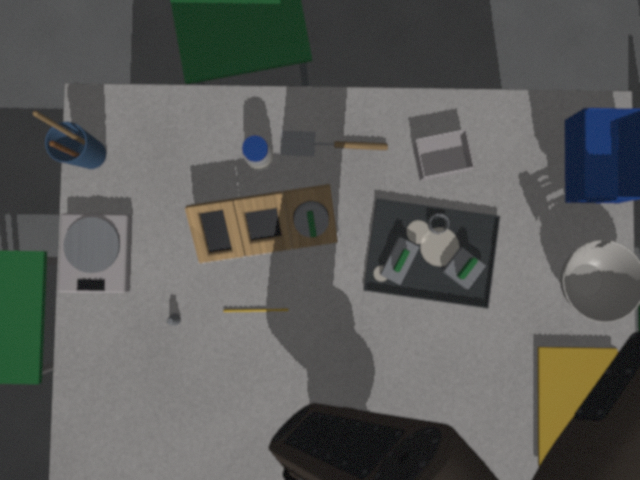

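View pics/side0.png

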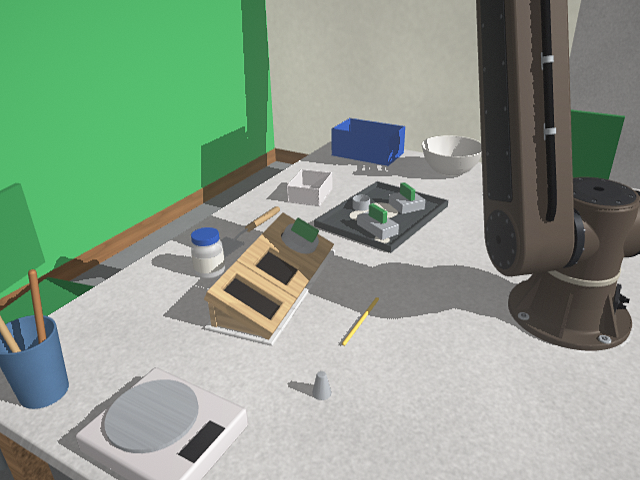

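The top view shows the rack, running left to right, with the finger pocket at about (215,232), the square pocket at (262,224) and the round cutter at (312,217). The finger cutter is on the tray at (401,262), the square one at (467,267) and the ring at (439,223). The side view confirms the rack slopes towards the robot.

```bash
cat > h.py <<'E'
import numpy as np, cv2
def cloud(d,c):
    K,R,t=c["intrinsics"],c["R"],c["t"]
    v,u=np.mgrid[0:d.shape[0],0:d.shape[1]]
    X=np.stack([(u-K[0,2])/K[0,0]*d,(v-K[1,2])/K[1,1]*d,d],-1)
    return (X-t)@R
def rect(P):
    (c,(a,b),th)=cv2.minAreaRect(P[:,:2].astype(np.float32)*1000)
    if a<b: a,b,th=b,a,th+90
    return np.round(c,1),round(a,1),round(b,1),round((th+90)%180-90,1)
def green(p):
    r,g,b=[p[...,i].astype(int) for i in range(3)]
    return (g>r*1.5+8)&(g>b*1.3+8)
def dump(tag,p,d,c):
    W=cloud(d,c); g=green(p)&(d>0)&(W[...,2]<.25)&(W[...,2]>.02)&(abs(W[...,1])<.5)
    n,l,st,_=cv2.connectedComponentsWithStats(g.astype(np.uint8))
    for i in range(1,n):
        if st[i,4]>25:
            P=W[l==i]; zt=np.percentile(P[:,2],80); 
            print(tag,"green",st[i],rect(P),"zmax",zt.round(4),"mean",P.mean(0).round(4))
    return W
E
python3 - <<'E'
from station import *
from h import *
for n in("top","side"):
    p=cv2.imread(f"pics/{n}0.png")[:,:,::-1]; d=np.load(f"pics/{n}0.npy"); c=calibration(n)
    W=dump(n,p,d,c)
    if n=="top":
        for uv in[(190,208),(200,262),(330,187),(335,240),(215,232),(262,224),(225,232),(239,228),(287,218),(368,195),(497,215),(488,306),(365,290),(401,275),(439,223),(257,150),(174,318),(255,309)]:print(uv,W[uv[1],uv[0]].round(3))
        # board plane
        m=np.zeros(d.shape,np.uint8); cv2.fillPoly(m,[np.array([[192,210],[328,190],[332,238],[202,258]])],1)
        P=W[(m>0)&(p[...,0]>p[...,2]*1.3)&(p[...,0]>70)]
        for k in range(3):
            A=np.c_[P[:,:2],np.ones(len(P))];x=np.linalg.lstsq(A,P[:,2],rcond=None)[0];r=P[:,2]-A@x;print(x,r.std(),len(P));P=P[abs(r)<2*r.std()+1e-4]
        nrm=np.array([-x[0],-x[1],1]);nrm/=np.linalg.norm(nrm);print("tilt",np.degrees(np.arccos(nrm[2])),"yaw upslope",np.degrees(np.arctan2(x[1],x[0])))
E
```

```text
top green [308 212   8  24  82] (array([576.2,  87.4]), 56.8, 10.2, 10.1) zmax 0.1111 mean [0.5745 0.0868 0.104 ]
top green [395 250  14  21 121] (array([ 491.7, -134.8]), 55.5, 12.9, -26.2) zmax 0.0684 mean [ 0.4917 -0.1347  0.0663]
top green [459 258  18  20 142] (array([ 474.4, -297.7]), 58.4, 14.3, -38.4) zmax 0.0693 mean [ 0.4753 -0.2977  0.0661]
(190, 208) [0.609 0.381 0.095]
(200, 262) [0.48  0.37  0.027]
(330, 187) [0.666 0.043 0.092]
(335, 240) [0.541 0.028 0.03 ]
(215, 232) [0.555 0.33  0.046]
(262, 224) [0.577 0.212 0.047]
(225, 232) [0.556 0.305 0.044]
(239, 228) [0.565 0.268 0.059]
(287, 218) [0.591 0.148 0.068]
(368, 195) [ 0.661 -0.057 -0.003]
(497, 215) [ 0.614 -0.394 -0.003]
(488, 306) [ 0.379 -0.363  0.022]
(365, 290) [ 0.415 -0.05   0.02 ]
(401, 275) [ 0.454 -0.14   0.033]
(439, 223) [ 0.59  -0.242  0.   ]
(257, 150) [0.753 0.222 0.097]
(174, 318) [0.337 0.432 0.029]
(255, 309) [0.361 0.231 0.003]
[ 0.18324098 -0.05251104 -0.02862493] 0.07038268475420374 3536
[ 0.48125609  0.07458598 -0.2322051 ] 0.004827102047064284 3525
[ 0.48282382  0.07790744 -0.23311442] 0.0028956844099935443 3379
tilt 26.061820232024203 yaw upslope 9.166120915910222
side green [   0   57   76   75 4041] (array([2151.2, -320. ]), 359.1, 44.1, 89.9) zmax 0.2016 mean [ 2.1512 -0.3301  0.1326]
side green [  0 182  23  21 274] (array([1525.4,  223.5]), 87.1, 30.6, -79.5) zmax 0.0472 mean [1.5214 0.2203 0.0374]
side green [401 183  14  18  81] (array([ 471.5, -296.6]), 59.3, 17.8, -29.4) zmax 0.0668 mean [ 0.4631 -0.2911  0.0579]
side green [369 204  18  19 123] (array([ 489.5, -134.5]), 59.3, 17.5, -24.2) zmax 0.066 mean [ 0.4833 -0.1302  0.0548]
side green [292 218  27  24 127] (array([574.5,  89.4]), 61.7, 18.4, 10.7) zmax 0.1026 mean [0.5724 0.0908 0.0859]
side green [302 224  11  10  30] (array([566.8,  92.6]), 25.3, 9.2, 6.3) zmax 0.0983 mean [0.5668 0.0915 0.0926]
```

Request:
servo_tool(
  moves=[
    {"dx": 0.03,"dy": 0.05,"dz": 0.02,"jaw": 0.6},
    {"dx": 0.03,"dy": 0.05,"dz": 0.02,"jaw": 0.6},
    {"dx": 0.03,"dy": 0.05,"dz": 0.02,"jaw": 0.6},
    {"dx": 0.03,"dy": 0.05,"dz": 0.02,"jaw": 0.6},
    {"dx": 0.03,"dy": 0.04,"dz": 0.02,"jaw": 0.6},
    {"dx": 0.03,"dy": 0.02,"jaw": 0.6},
    {"jaw": 0.6},
    {"jaw": 0.6},
    {"jaw": 0.6},
    {"jaw": 0.6},
  ],
)

```text
$.moves[0]: bad value
```

Request:
servo_tool(
  moves=[
    {"dx": 0.03,"dy": 0.05,"dz": 0.02,"roll": -7,"jaw": 0.6},
    {"dx": 0.03,"dy": 0.05,"dz": 0.02,"roll": -7,"jaw": 0.6},
    {"dx": 0.03,"dy": 0.05,"dz": 0.02,"roll": -7,"jaw": 0.6},
    {"dx": 0.03,"dy": 0.05,"dz": 0.02,"roll": -7,"jaw": 0.6},
    {"dx": 0.03,"dy": 0.05,"dz": 0.01,"roll": -7,"jaw": 0.6},
    {"dx": 0.02,"dy": 0.05,"dz": 0,"roll": -7,"jaw": 0.6},
    {"dx": 0.02,"dy": 0.05,"dz": 0,"roll": -7,"jaw": 0.6},
    {"dx": 0.01,"dy": 0.05,"dz": 0,"roll": -3,"jaw": 0.6},
    {"dx": 0,"dy": 0,"dz": 0,"roll": 0,"jaw": 0.6},
    {"dx": 0,"dy": 0,"dz": 0,"roll": 0,"jaw": 0.6},
  ],
  newtons=20,
)

```text
t: 1.35
eef_pos: [0.4909, -0.2089, 0.3164]
ee_rot: [-3.141, -0.0, 2.681]
force: [-0.4, -0.0, -0.1]
width: 0.0524
gripper_force: 0.0
```

```bash
python3 - <<'E'
from station import *
from h import *
s=get_state();print(s["t"],s["eef_pos"],s["ee_rot"],s["q"],s["width"])
c=calibration("wrist");p,d=grab_frame("wrist"); cv2.imwrite("pics/w1.png",p[:,:,::-1]); np.savez("pics/w1.npz",d=d,**c)
print("cam pos",-c["R"].T@c["t"],c["R"].round(3))
W=dump("w",p,d,c)
E
```

```text
1.35 [ 0.49092745 -0.20891294  0.31643829] [-3.14136847e+00 -3.23852601e-04  2.68117813e+00] [-3.45570078e-02  7.69492424e-02 -1.49648494e-01  7.22147832e-05
 -1.34458613e+00 -1.99667002e+00] 0.05243430470575198
cam pos [ 0.43275218 -0.17920117  0.47461813] [[ 0.445  0.895 -0.001]
 [ 0.868 -0.431  0.245]
 [ 0.219 -0.11  -0.97 ]]
w green [ 564  138   62   55 1676] (array([578.1,  85.9]), 66.4, 16.4, 9.5) zmax 0.1062 mean [0.5756 0.082  0.0955]
w green [366 159  18  51 786] (array([ 492.6, -137.2]), 59.7, 16.0, -26.7) zmax 0.0682 mean [ 0.491  -0.1381  0.0648]
w green [241 205  22  50 764] (array([ 475.1, -300.2]), 59.2, 16.1, -36.9) zmax 0.0684 mean [ 0.4747 -0.2978  0.0643]
```

View pics/w1.png

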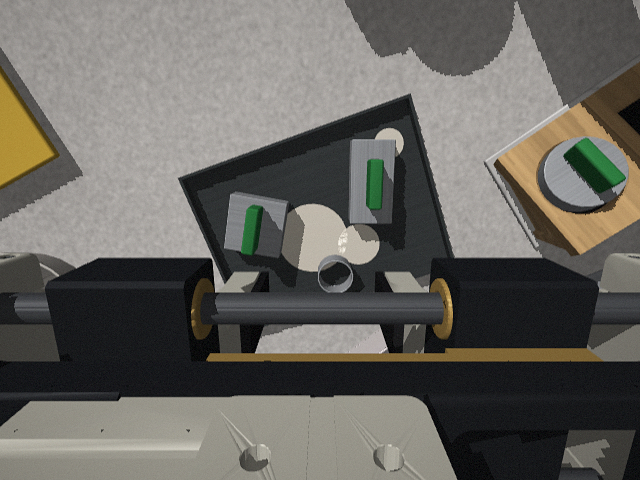

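The wrist view shows the square cutter at (250,228), the finger cutter at (373,183), the ring at (335,273) and the round cutter at (583,172). The tool can't pitch, so I'll grip each handle 18 mm towards its uphill end with a light force. That should let the cutter tilt in the pads while its low end drags on the tray.

Request:
servo_tool(
  moves=[
    {"dx": 0.005,"dy": 0.016,"dz": -0.03,"roll": 0,"jaw": 0.6},
    {"dx": 0.004,"dy": 0.016,"dz": -0.04,"roll": 0,"jaw": 0.6},
    {"dx": 0.004,"dy": 0.016,"dz": -0.04,"roll": 0,"jaw": 0.6},
    {"dx": 0.004,"dy": 0.016,"dz": -0.04,"roll": 0,"jaw": 0.6},
    {"dx": 0,"dy": 0,"dz": -0.04,"roll": 0,"jaw": 0.6},
    {"dx": 0,"dy": 0,"dz": -0.03,"roll": 0,"jaw": 0.6},
    {"dx": 0,"dy": 0,"dz": -0.02,"roll": 0,"jaw": 0.6},
    {"dx": 0,"dy": 0,"dz": -0.015,"roll": 0,"jaw": 0.6},
    {"dx": 0,"dy": 0,"dz": 0,"roll": 0,"jaw": 0.6},
    {"dx": 0,"dy": 0,"dz": 0,"roll": 0,"jaw": 0.6},
  ],
)

```text
t: 2.65
eef_pos: [0.5085, -0.1454, 0.0622]
ee_rot: [3.141, 0.001, 2.679]
force: [0.5, -0.4, 0.8]
width: 0.0525
gripper_force: 0.0
```

Request:
servo_tool(
  moves=[
    {"dx": 0,"dy": 0.001,"dz": -0.012,"roll": 0,"jaw": 0.6},
    {"dx": 0,"dy": 0,"dz": -0.01,"roll": 0,"jaw": 0.6},
    {"dx": 0,"dy": 0,"dz": 0,"roll": 0,"jaw": 0},
    {"dx": 0,"dy": 0,"dz": 0,"roll": 0,"jaw": 0},
    {"dx": 0,"dy": 0,"dz": 0,"roll": 0,"jaw": 0},
    {"dx": 0,"dy": 0,"dz": 0,"roll": 0,"jaw": 0},
    {"dx": 0,"dy": 0,"dz": 0,"roll": 0,"jaw": 0},
    {"dx": 0,"dy": 0,"dz": 0,"roll": 0,"jaw": 0},
    {"dx": 0,"dy": 0,"dz": 0,"roll": 0,"jaw": 0},
    {"dx": 0,"dy": 0,"dz": 0,"roll": 0,"jaw": 0},
  ],
  newtons=4,
)

```text
t: 3.9
eef_pos: [0.5082, -0.144, 0.0398]
ee_rot: [3.141, 0.0, 2.68]
force: [-0.1, 0.9, 3.9]
width: 0.0161
gripper_force: 4.0
```

Request:
servo_tool(
  moves=[
    {"dx": -0.001,"dy": 0.0005,"dz": 0.003,"roll": 0,"jaw": 0},
    {"dx": -0.002,"dy": 0.001,"dz": 0.003,"roll": 0,"jaw": 0},
    {"dx": -0.003,"dy": 0.0015,"dz": 0.003,"roll": 0,"jaw": 0},
    {"dx": -0.004,"dy": 0.002,"dz": 0.003,"roll": 0,"jaw": 0},
    {"dx": -0.004,"dy": 0.002,"dz": 0.003,"roll": 0,"jaw": 0},
    {"dx": -0.004,"dy": 0.002,"dz": 0.003,"roll": 0,"jaw": 0},
    {"dx": -0.004,"dy": 0.002,"dz": 0.003,"roll": 0,"jaw": 0},
    {"dx": -0.004,"dy": 0.002,"dz": 0.003,"roll": 0,"jaw": 0},
    {"dx": -0.004,"dy": 0.002,"dz": 0.003,"roll": 0,"jaw": 0},
    {"dx": 0,"dy": 0,"dz": 0,"roll": 0,"jaw": 0},
  ],
)

```text
t: 5.15
eef_pos: [0.4779, -0.1289, 0.0669]
ee_rot: [3.141, 0.0, 2.68]
force: [-0.1, 0.5, -2.0]
width: 0.0159
gripper_force: 4.0
```

```bash
cat >> h.py <<'E'
def axis3(tag,p,d,c,ctr,r=.07):
    "green handle points near ctr: principal axis"
    W=cloud(d,c); g=green(p)&(d>0)&(np.linalg.norm(W-ctr,axis=-1)<r)
    P=W[g]
    if len(P)<15: print(tag,"few",len(P)); return
    m=P.mean(0);u=np.linalg.svd(P-m,full_matrices=False)[2][0]; u*=np.sign(u[0])
    print(tag,len(P),"mean",m.round(4),"axis yaw",np.degrees(np.arctan2(u[1],u[0])).round(1),"tilt",np.degrees(np.arcsin(u[2])).round(1))
E
python3 - <<'E'
from station import *
from h import *
s=get_state();print(s["t"],s["eef_pos"],s["width"],s["force"])
for n in("side","wrist"):
    c=calibration(n);p,d=grab_frame(n)
    axis3(n,p,d,c,s["eef_pos"]+[0,0,.01])
    if n=="side": cv2.imwrite("pics/s2.png",cv2.resize(p[150:270,300:460,::-1],(800,600),interpolation=cv2.INTER_CUBIC))
E
```

```text
5.15 [ 0.47791859 -0.12886692  0.06689473] 0.015856429855162304 [-0.10459252  0.47370644 -2.03261907]
side 125 mean [ 0.4486 -0.1122  0.0825] axis yaw -22.2 tilt 19.1
wrist 4181 mean [ 0.4553 -0.117   0.0938] axis yaw -26.3 tilt 3.9
```

View pics/s2.png

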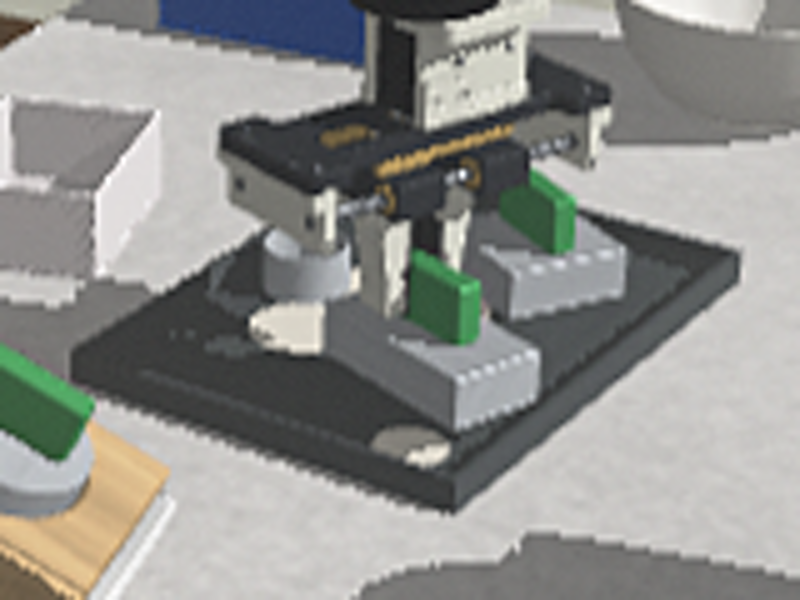

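The crop shows the finger cutter held and tilted, with its uphill end raised near (370,290) and its low end at (490,400). Next I'll measure the tilt.

```bash
cat >> h.py <<'E'
def tilt(n,p,d,c,s):
    "held cutter in tool-x (camera side = downhill) / z: handle upper envelope and skirt top"
    W=cloud(d,c); e=s["eef_pos"]; y=s["ee_rot"][2]
    up=-np.array([np.cos(y),np.sin(y)]); sd=np.array([-up[1],up[0]])
    a=(W[...,:2]-e[:2])@up; b=(W[...,:2]-e[:2])@sd; z=W[...,2]-e[2]
    g=green(p)&(d>0)&(abs(b)<.015)&(abs(a)<.08)&(abs(z)<.08)
    A,Z=a[g],z[g]; bi=np.arange(-.06,.03,.003); o=[]
    for x in bi:
        m=(A>=x)&(A<x+.003)
        if m.sum()>3:o.append((x+.0015,np.percentile(Z[m],97)))
    o=np.array(o);print(n,"handle env mm",(o*1000).round(1).tolist())
    k=(~g)&(d>0)&(abs(b)>.012)&(abs(b)<.024)&(a<-.013)&(a>-.09)&(z>-.06)&(z<.02)
    A,Z=a[k],z[k]; q=[]
    for x in np.arange(-.09,-.01,.008):
        m=(A>=x)&(A<x+.008)
        if m.sum()>3:q.append((x+.004,np.percentile(Z[m],90)))
    print(n,"skirt env mm",(np.array(q)*1000).round(1).tolist())
E
python3 - <<'E'
from station import *
from h import *
s=get_state();c=calibration("wrist");p,d=grab_frame("wrist");tilt("w",p,d,c,s)
E
```

```text
w handle env mm [[-46.5, 28.1], [-43.5, 29.2], [-40.5, 29.1], [-37.5, 29.3], [-34.5, 29.2], [-31.5, 29.3], [-28.5, 29.3], [-25.5, 29.3], [-22.5, 29.1], [-19.5, 29.2], [-16.5, 29.0], [-13.5, 29.1], [-10.5, 28.9], [4.5, 29.3], [7.5, 29.1], [10.5, 28.8], [13.5, 26.9]]
w skirt env mm [[-86.0, -45.9], [-78.0, -46.0], [-70.0, -5.2], [-62.0, -5.0], [-54.0, -5.0], [-46.0, -5.0], [-38.0, -5.0], [-30.0, -5.0], [-22.0, -5.1], [-14.0, -5.0]]
```

It's still flat: the pads hold it rigidly and the tilt in the picture was only perspective. I'll let contact with the sloping board tilt it in the light grip. First I'll carry it to the rack and measure the pockets from the wrist camera.

Request:
servo_tool(
  moves=[
    {"dx": 0,"dy": 0,"dz": 0.04,"roll": 0,"jaw": 0},
    {"dx": 0,"dy": 0,"dz": 0.06,"roll": 0,"jaw": 0},
    {"dx": 0.01,"dy": 0.03,"dz": 0.05,"roll": 4,"jaw": 0},
    {"dx": 0.02,"dy": 0.05,"dz": 0.03,"roll": 5,"jaw": 0},
    {"dx": 0.02,"dy": 0.055,"dz": 0.02,"roll": 5,"jaw": 0},
    {"dx": 0.02,"dy": 0.055,"dz": 0.02,"roll": 6,"jaw": 0},
    {"dx": 0.02,"dy": 0.055,"dz": 0.01,"roll": 6,"jaw": 0},
    {"dx": 0.02,"dy": 0.05,"dz": 0,"roll": 5,"jaw": 0},
    {"dx": 0.01,"dy": 0.05,"dz": 0,"roll": 3,"jaw": 0},
    {"dx": 0,"dy": 0.045,"dz": 0,"roll": 2,"jaw": 0},
  ],
  newtons=10,
)

```text
t: 6.55
eef_pos: [0.5984, 0.2628, 0.2954]
ee_rot: [-3.141, -0.001, -2.974]
force: [-0.6, 0.6, -1.5]
width: 0.0158
gripper_force: 10.0
```

Request:
servo_tool(
  moves=[
    {"dx": 0,"dy": 0,"dz": 0,"roll": 0,"jaw": 0},
    {"dx": 0,"dy": 0,"dz": 0,"roll": 0,"jaw": 0},
    {"dx": 0,"dy": 0,"dz": 0,"roll": 0,"jaw": 0},
    {"dx": 0,"dy": 0,"dz": 0,"roll": 0,"jaw": 0},
    {"dx": 0,"dy": 0,"dz": 0,"roll": 0,"jaw": 0},
    {"dx": 0,"dy": 0,"dz": 0,"roll": 0,"jaw": 0},
    {"dx": 0,"dy": 0,"dz": 0,"roll": 0,"jaw": 0},
    {"dx": 0,"dy": 0,"dz": 0,"roll": 0,"jaw": 0},
    {"dx": 0,"dy": 0,"dz": 0,"roll": 0,"jaw": 0},
    {"dx": 0,"dy": 0,"dz": 0,"roll": 0,"jaw": 0},
  ],
)

```text
t: 7.8
eef_pos: [0.598, 0.261, 0.2965]
ee_rot: [-3.142, -0.0, -2.975]
force: [0.9, 0.1, -2.1]
width: 0.0159
gripper_force: 10.0
```

```bash
python3 - <<'E'
from station import *
from h import *
s=get_state();print(s["t"],s["eef_pos"],s["ee_rot"],s["q"])
c=calibration("wrist");p,d=grab_frame("wrist"); cv2.imwrite("pics/w3.png",p[:,:,::-1]); np.savez("pics/w3.npz",d=d,**c)
tilt("w",p,d,c,s)
E
```

```text
7.8 [0.59800109 0.26099639 0.29648836] [-3.14151393e+00 -1.15416698e-04 -2.97497163e+00] [ 7.09896298e-01  2.88619587e-01  6.90233671e-02  7.91806104e-06
 -1.35133960e+00 -2.11407332e+00]
w handle env mm [[-46.5, 28.3], [-43.5, 29.2], [-40.5, 29.0], [-37.5, 29.1], [-34.5, 29.2], [-31.5, 29.2], [-28.5, 29.2], [-25.5, 29.0], [-22.5, 29.1], [-19.5, 29.1], [-16.5, 29.1], [-13.5, 29.0], [-10.5, 29.3], [4.5, 29.5], [7.5, 29.2], [10.5, 28.9], [13.5, 27.4]]
w skirt env mm [[-70.0, -5.3], [-62.0, -5.1], [-54.0, -5.2], [-46.0, -5.1], [-38.0, -5.2], [-30.0, -5.1], [-22.0, -5.1], [-14.0, -5.1]]
```

View pics/w3.png

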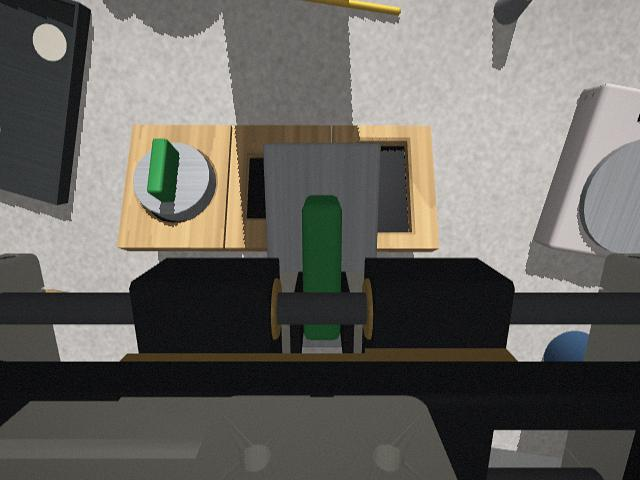

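The wrist view shows the rack squarely: round cutter at (173,178), the finger pocket's right half at (395,190), and part of the square pocket at (256,188). The held cutter hides the middle. I'll fit the board plane and rectify the image into board coordinates.

```bash
cat > rack.py <<'E'
from h import *
z=np.load("pics/w3.npz");d=z["d"];p=cv2.imread("pics/w3.png")[:,:,::-1].astype(int)
W=cloud(d,z)
wood=(p[...,0]>p[...,2]*1.25)&(p[...,0]>60)&(W[...,2]>.015)&(W[...,2]<.13)&(d>0)
wood[:120]=0;wood[252:]=0;wood[:,:110]=0;wood[:,445:]=0
P=W[wood];Q=P
for k in range(6):
    A=np.c_[Q[:,:2],np.ones(len(Q))];x=np.linalg.lstsq(A,Q[:,2],rcond=None)[0]
    r=P[:,2]-np.c_[P[:,:2],np.ones(len(P))]@x;Q=P[abs(r)<max(.0015,.006/(k+1))]
n=np.array([-x[0],-x[1],1]);n/=np.linalg.norm(n)
ex=np.array([0,0,1])-n*n[2];ex/=np.linalg.norm(ex);ey=np.cross(n,ex)
print("tilt",np.degrees(np.arccos(n[2])).round(2),"yaw",np.degrees(np.arctan2(ex[1],ex[0])).round(2),"n",len(Q))
L=np.c_[Q@ex,Q@ey]
print(rect(np.c_[L,L[:,0]]), "pct x",np.percentile(L[:,0],[.1,1,99,99.9]).round(4),"y",np.percentile(L[:,1],[.1,1,99,99.9]).round(4))
O=np.array([np.mean(np.percentile(L[:,0],[.05,99.95])),np.mean(np.percentile(L[:,1],[.05,99.95]))])
h=np.median(Q@n)
C=O[0]*ex+O[1]*ey+h*n
print("rack centre on top surface",C.round(4))
# rectified picture: 2 px/mm, +x up, +y left
H=cv2.getPerspectiveTransform
pts=[];img=[]
for sx,sy in[(1,1),(1,-1),(-1,-1),(-1,1)]:
    X=C+.09*sx*ex+.19*sy*ey; c=z["R"]@X+z["t"];u=z["intrinsics"]@c;pts.append(u[:2]/u[2]);img.append((380-380*sy,180-180*sx))
M=H(np.float32(pts),np.float32(img))
cv2.imwrite("pics/rect.png",cv2.warpPerspective(p.astype(np.uint8)[:,:,::-1],M,(760,360)))
E
python3 rack.py
```

```text
tilt 25.96 yaw 9.19 n 14885
(array([565.2, 113.4]), 359.0, 150.7, -89.9) pct x [0.49   0.4911 0.6397 0.6407] y [-0.0655 -0.0639  0.291   0.2924]
rack centre on top surface [0.5736 0.2076 0.0603]
```

View pics/rect.png

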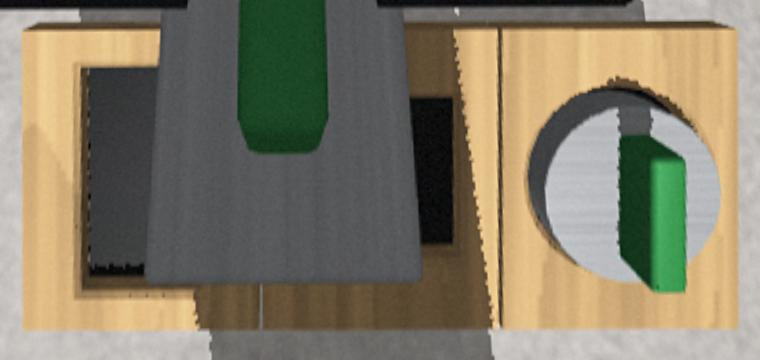

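The rectified view confirms a 359 x 150 mm rack. The finger pocket's rim runs from x=76 at the left and y=62 to 299, so it is centred at about +119.5 mm along the rack. Pushing flat onto the slope could jam, so I'll pre-tilt the cutter by pushing its low end face against the tray's near wall. That needs the wall position and the rack targets.

```bash
cat >> rack.py <<'E'
F=C+.1195*ey-.016*n; S=C-.016*n
def tcp(F,px,pz,lift=0): return F+px*ex+(pz+lift)*n-np.array([0,0,.019])
if __name__=="__main__":
    print("ex",ex.round(3),"ey",ey.round(3),"n",n.round(3),"F",F.round(4),"S",S.round(4))
    for l in(0,.02,.04): print("finger TCP lift",l,tcp(F,.0165,.054,l).round(4))
    w=np.load("pics/w1.npz");W=cloud(w["d"],w);m=(W[...,2]>.016)&(W[...,2]<.024)&(w["d"]>0)
    q=W[m&(abs(W[...,0]-.395)<.05)&(W[...,1]<-.05)&(W[...,1]>-.37)]
    for k in range(6):
        x=np.polyfit(q[:,1],q[:,0],1);r=q[:,0]-np.polyval(x,q[:,1]);q=q[abs(r)<.01/(k+1)+.002]
    print("wall x=",x,len(q),"resid pct",np.percentile(r,[2,50,98]))
    ring=W[(W[...,2]>.026)&(W[...,2]<.035)&(W[...,0]>.51)&(W[...,0]<.62)&(abs(W[...,1]+.23)<.05)]
    print("ring",ring.mean(0),ring.min(0),ring.max(0))
    z3=np.load("pics/w3.npz");g=green(p)&(W[...,2]>-9);W3=cloud(z3["d"],z3);g&=(W3[...,2]>.31)&(W3[...,2]<.335)
    a=np.radians(-170.46);sd=np.array([np.sin(a),-np.cos(a)]);b=(W3[g][:,:2]-[.598,.261])@sd;print("handle lateral",np.percentile(b,[2,50,98]).round(4))
E
python3 rack.py
```

```text
tilt 25.96 yaw 9.19 n 14885
(array([565.2, 113.4]), 359.0, 150.7, -89.9) pct x [0.49   0.4911 0.6397 0.6407] y [-0.0655 -0.0639  0.291   0.2924]
rack centre on top surface [0.5736 0.2076 0.0603]
ex [0.888 0.144 0.438] ey [-0.16   0.987 -0.   ] n [-0.432 -0.07   0.899] F [0.5614 0.3267 0.046 ] S [0.5805 0.2087 0.046 ]
finger TCP lift 0 [0.5527 0.3253 0.0827]
finger TCP lift 0.02 [0.5441 0.3239 0.1007]
finger TCP lift 0.04 [0.5354 0.3225 0.1187]
wall x= [0.12635264 0.42215205] 704 resid pct [-2.18021752e-03  5.36607925e-05  2.09552777e-03]
ring [ 0.58195579 -0.2316087   0.03070259] [ 0.51075087 -0.27983264  0.02601432] [ 0.6126474  -0.18037232  0.03470595]
handle lateral [-0.0072  0.0001  0.0078]
```

Request:
servo_tool(
  moves=[
    {"dx": -0.01,"dy": -0.04,"dz": 0,"roll": -2,"jaw": 0},
    {"dx": -0.014,"dy": -0.05,"dz": 0,"roll": -2,"jaw": 0},
    {"dx": -0.015,"dy": -0.05,"dz": 0,"roll": -2,"jaw": 0},
    {"dx": -0.015,"dy": -0.05,"dz": 0,"roll": -2,"jaw": 0},
    {"dx": -0.015,"dy": -0.05,"dz": -0.01,"roll": -2,"jaw": 0},
    {"dx": -0.015,"dy": -0.05,"dz": -0.02,"roll": -2,"jaw": 0},
    {"dx": -0.015,"dy": -0.05,"dz": -0.03,"roll": -2,"jaw": 0},
    {"dx": -0.015,"dy": -0.04,"dz": -0.04,"roll": -2,"jaw": 0},
    {"dx": 0,"dy": 0,"dz": -0.05,"roll": -0.7,"jaw": 0},
    {"dx": 0,"dy": 0,"dz": -0.04,"roll": 0,"jaw": 0},
  ],
)

```text
t: 9.1
eef_pos: [0.4835, -0.1198, 0.1053]
ee_rot: [3.141, 0.0, 3.015]
force: [1.0, 0.0, -0.8]
width: 0.0158
gripper_force: 10.0
```

Request:
servo_tool(
  moves=[
    {"dx": 0,"dy": 0,"dz": -0.03,"roll": 0,"jaw": 0},
    {"dx": 0,"dy": 0,"dz": -0.015,"roll": 0,"jaw": 0},
    {"dx": 0,"dy": 0,"dz": 0,"roll": 0,"jaw": 0},
    {"dx": 0,"dy": 0,"dz": 0,"roll": 0,"jaw": 0},
    {"dx": 0,"dy": 0,"dz": 0,"roll": 0,"jaw": 0},
    {"dx": 0,"dy": 0,"dz": 0,"roll": 0,"jaw": 0},
    {"dx": 0,"dy": 0,"dz": 0,"roll": 0,"jaw": 0},
    {"dx": 0,"dy": 0,"dz": 0,"roll": 0,"jaw": 0},
    {"dx": 0,"dy": 0,"dz": 0,"roll": 0,"jaw": 0},
    {"dx": 0,"dy": 0,"dz": 0,"roll": 0,"jaw": 0},
  ],
)

```text
t: 10.35
eef_pos: [0.484, -0.119, 0.0615]
ee_rot: [-3.142, -0.0, 3.017]
force: [0.8, -0.2, -1.6]
width: 0.0162
gripper_force: 10.0
```

Request:
servo_tool(
  moves=[
    {"dx": 0,"dy": 0,"dz": -0.012,"roll": 0,"jaw": 0},
    {"dx": 0,"dy": 0,"dz": -0.0075,"roll": 0,"jaw": 0},
    {"dx": -0.004,"dy": 0.0005,"dz": 0,"roll": 0,"jaw": 0},
    {"dx": -0.0035,"dy": 0.0005,"dz": 0.005,"roll": 0,"jaw": 0},
    {"dx": -0.0035,"dy": 0.0004,"dz": 0.005,"roll": 0,"jaw": 0},
    {"dx": -0.0036,"dy": 0.0004,"dz": 0.005,"roll": 0,"jaw": 0},
    {"dx": -0.0048,"dy": 0.0006,"dz": 0.0043,"roll": 0,"jaw": 0},
    {"dx": -0.0048,"dy": 0.0006,"dz": 0.0043,"roll": 0,"jaw": 0},
    {"dx": -0.0048,"dy": 0.0006,"dz": 0.0043,"roll": 0,"jaw": 0},
    {"dx": 0,"dy": 0,"dz": 0,"roll": 0,"jaw": 0},
  ],
  newtons=4,
)

```text
t: 11.6
eef_pos: [0.4545, -0.1154, 0.0702]
ee_rot: [3.141, -0.0, 3.017]
force: [0.1, -0.2, -0.4]
width: 0.016
gripper_force: 4.0
```

```bash
cat > tl.py <<'E'
from station import *
from h import *
s=get_state();print(s["t"],s["eef_pos"],s["force"]);c=calibration("wrist");p,d=grab_frame("wrist");tilt("w",p,d,c,s)
E
python3 tl.py
```

```text
11.6 [ 0.45449911 -0.11535305  0.07023862] [ 0.12423307 -0.16906983 -0.44680431]
w handle env mm [[-43.5, 6.6], [-40.5, 7.8], [-37.5, 9.6], [-34.5, 11.4], [-31.5, 78.6], [-28.5, 14.6], [-25.5, 16.0], [-22.5, 17.5], [-19.5, 19.2], [-16.5, 20.9], [-13.5, 22.2], [-10.5, 23.8], [-7.5, 24.1], [4.5, 31.6], [7.5, 31.5]]
w skirt env mm [[-54.0, -35.8], [-46.0, -32.5], [-38.0, -28.3], [-30.0, -24.1], [-22.0, -20.0], [-14.0, -17.0]]
```

The cutter is now tilted about 27–28°, as wanted. Now I'll grip firmly and carry it to a point above the finger pocket.

Request:
servo_tool(
  moves=[
    {"dx": 0,"dy": 0,"dz": 0,"roll": 0,"jaw": 0},
    {"dx": 0.002,"dy": 0,"dz": 0.05,"roll": 0,"jaw": 0},
    {"dx": 0.004,"dy": 0.02,"dz": 0.06,"roll": 2,"jaw": 0},
    {"dx": 0.01,"dy": 0.05,"dz": 0.05,"roll": 2.3,"jaw": 0},
    {"dx": 0.01,"dy": 0.06,"dz": 0.01,"roll": 2,"jaw": 0},
    {"dx": 0.01,"dy": 0.06,"dz": 0,"roll": 2,"jaw": 0},
    {"dx": 0.01,"dy": 0.06,"dz": 0,"roll": 2,"jaw": 0},
    {"dx": 0.01,"dy": 0.06,"dz": 0,"roll": 2,"jaw": 0},
    {"dx": 0.01,"dy": 0.06,"dz": 0,"roll": 2,"jaw": 0},
    {"dx": 0.01,"dy": 0.06,"dz": 0,"roll": 2,"jaw": 0},
  ],
  newtons=15,
)

```text
t: 12.9
eef_pos: [0.5295, 0.3099, 0.2322]
ee_rot: [-3.141, -0.001, -2.981]
force: [1.7, -0.0, -1.1]
width: 0.0159
gripper_force: 15.0
```

Request:
servo_tool(
  moves=[
    {"dx": 0.005,"dy": 0.008,"dz": -0.03,"roll": 0,"jaw": 0},
    {"dx": 0,"dy": 0,"dz": -0.04,"roll": 0,"jaw": 0},
    {"dx": 0,"dy": 0,"dz": -0.03,"roll": 0,"jaw": 0},
    {"dx": 0,"dy": 0,"dz": -0.01,"roll": 0,"jaw": 0},
    {"dx": 0,"dy": 0,"dz": 0,"roll": 0,"jaw": 0},
    {"dx": 0,"dy": 0,"dz": 0,"roll": 0,"jaw": 0},
    {"dx": 0,"dy": 0,"dz": 0,"roll": 0,"jaw": 0},
    {"dx": 0,"dy": 0,"dz": 0,"roll": 0,"jaw": 0},
    {"dx": 0,"dy": 0,"dz": 0,"roll": 0,"jaw": 0},
    {"dx": 0,"dy": 0,"dz": 0,"roll": 0,"jaw": 0},
  ],
)

```text
t: 14.15
eef_pos: [0.5347, 0.3161, 0.123]
ee_rot: [3.141, 0.0, -2.982]
force: [1.3, -0.4, -1.5]
width: 0.0158
gripper_force: 15.0
```

```bash
python3 tl.py; python3 - <<'E'
from station import *
from h import *
s=get_state();print(s["ee_rot"])
c=calibration("wrist");p,d=grab_frame("wrist"); cv2.imwrite("pics/w4.png",p[:,:,::-1]);np.savez("pics/w4.npz",d=d,**c)
E
```

```text
14.15 [0.53472866 0.31607783 0.12303232] [ 1.29002027 -0.35159137 -1.4917643 ]
w handle env mm [[-43.5, 6.1], [-40.5, 7.4], [-37.5, 9.1], [-34.5, 10.7], [-31.5, 12.3], [-28.5, 13.8], [-25.5, 15.4], [-22.5, 17.2], [-19.5, 18.7], [-16.5, 20.6], [-13.5, 22.2], [-10.5, 23.6], [-7.5, 24.0], [4.5, 31.7], [7.5, 31.0]]
w skirt env mm [[-46.0, -33.6], [-38.0, -29.5], [-30.0, -25.1], [-22.0, -20.7], [-14.0, -17.8]]
[ 3.14152158e+00  9.38585273e-05 -2.98196953e+00]
```

View pics/w4.png

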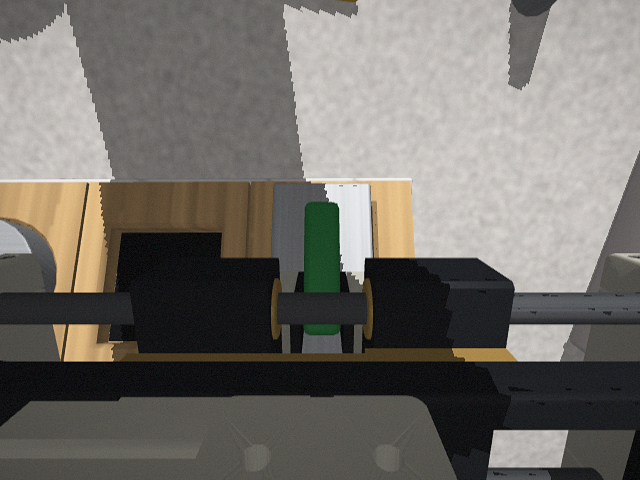

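The view shows the cutter above the finger pocket, with its right edge at x≈371 and the pocket rim at about 377. It needs to go about 6 mm further left (+y), which matches the computed target.

Request:
servo_tool(
  moves=[
    {"dx": 0.0007,"dy": 0.0032,"dz": 0,"roll": 0,"jaw": 0},
    {"dx": 0,"dy": 0.0032,"dz": -0.0043,"roll": 0,"jaw": 0},
    {"dx": 0.0043,"dy": 0.0007,"dz": -0.009,"roll": 0,"jaw": 0},
    {"dx": 0.0022,"dy": 0.0004,"dz": -0.0045,"roll": 0,"jaw": 0},
    {"dx": 0.0022,"dy": 0.0003,"dz": -0.0045,"roll": 0,"jaw": 0},
    {"dx": 0.0022,"dy": 0.0004,"dz": -0.0045,"roll": 0,"jaw": 0},
    {"dx": 0.0022,"dy": 0.0003,"dz": -0.0045,"roll": 0,"jaw": 0},
    {"dx": 0,"dy": 0,"dz": 0,"roll": 0,"jaw": 0},
    {"dx": 0,"dy": 0,"dz": 0,"roll": 0,"jaw": 0},
    {"dx": 0,"dy": 0,"dz": 0,"roll": 0,"jaw": 0},
  ],
  newtons=10,
)

```text
t: 15.5
eef_pos: [0.5486, 0.3246, 0.0919]
ee_rot: [3.141, 0.0, -2.982]
force: [0.7, -0.2, -1.1]
width: 0.016
gripper_force: 10.0
```

```bash
python3 tl.py
```

```text
15.5 [0.54856108 0.32464312 0.09186606] [ 0.72603332 -0.15134932 -1.13885383]
w handle env mm [[-43.5, 6.0], [-40.5, 7.5], [-37.5, 9.0], [-34.5, 10.5], [-31.5, 12.4], [-28.5, 14.1], [-25.5, 15.6], [-22.5, 17.2], [-19.5, 18.7], [-16.5, 20.6], [-13.5, 22.3], [-10.5, 23.7], [-7.5, 23.6], [4.5, 31.5], [7.5, 31.2]]
w skirt env mm [[-54.0, -58.3], [-46.0, -33.8], [-38.0, -29.3], [-30.0, -25.1], [-22.0, -20.7], [-14.0, -17.8]]
```

It entered with no contact force. I'll lower the rest of the way with a light grip.

Request:
servo_tool(
  moves=[
    {"dx": 0.0013,"dy": 0.0002,"dz": -0.0027,"roll": 0,"jaw": 0},
    {"dx": 0.0009,"dy": 0.0001,"dz": -0.0018,"roll": 0,"jaw": 0},
    {"dx": 0.0009,"dy": 0.0002,"dz": -0.0018,"roll": 0,"jaw": 0},
    {"dx": 0.0004,"dy": 0,"dz": -0.0009,"roll": 0,"jaw": 0},
    {"dx": 0.0004,"dy": 0,"dz": -0.0009,"roll": 0,"jaw": 0},
    {"dx": 0.0004,"dy": 0,"dz": -0.0009,"roll": 0,"jaw": 0},
    {"dx": 0,"dy": 0,"dz": 0,"roll": 0,"jaw": 0},
    {"dx": 0,"dy": 0,"dz": 0,"roll": 0,"jaw": 0},
    {"dx": 0,"dy": 0,"dz": 0,"roll": 0,"jaw": 0},
    {"dx": 0,"dy": 0,"dz": 0,"roll": 0,"jaw": 0},
  ],
  newtons=4,
)

```text
t: 16.8
eef_pos: [0.5531, 0.3252, 0.0832]
ee_rot: [3.141, 0.001, -2.982]
force: [-2.0, -1.4, 5.4]
width: 0.0161
gripper_force: 4.0
```

```bash
python3 tl.py
```

```text
16.8 [0.55309809 0.32523434 0.08315567] [-1.96620992 -1.37759517  5.38349762]
w handle env mm [[-46.5, 8.5], [-43.5, 10.2], [-40.5, 11.4], [-37.5, 13.0], [-34.5, 14.3], [-31.5, 16.1], [-28.5, 17.4], [-25.5, 19.0], [-22.5, 20.5], [-19.5, 21.8], [-16.5, 23.0], [-13.5, 24.9], [-10.5, 26.0], [-7.5, 24.4], [1.5, 32.9], [4.5, 32.9], [7.5, 32.5]]
w skirt env mm [[-70.0, -54.9], [-62.0, -52.0], [-54.0, -32.5], [-46.0, -28.6], [-38.0, -24.6], [-30.0, -20.7], [-22.0, -16.9], [-14.0, -14.1]]
```

The cutter has conformed to 26° with about 5 N of contact. Now I'll release it, rise, and check.

Request:
servo_tool(
  moves=[
    {"dx": 0,"dy": 0,"dz": 0,"roll": 0,"jaw": 0.3},
    {"dx": 0,"dy": 0,"dz": 0,"roll": 0,"jaw": 0.3},
    {"dx": 0,"dy": 0,"dz": 0,"roll": 0,"jaw": 0.3},
    {"dx": 0,"dy": 0,"dz": 0.02,"roll": 0,"jaw": 0.3},
    {"dx": 0,"dy": 0,"dz": 0.03,"roll": 0,"jaw": 0.3},
    {"dx": 0,"dy": 0,"dz": 0.05,"roll": 0,"jaw": 0.3},
    {"dx": 0.01,"dy": -0.02,"dz": 0.05,"roll": 0,"jaw": 0.3},
    {"dx": 0.02,"dy": -0.05,"dz": 0.05,"roll": 0,"jaw": 0.3},
    {"dx": 0.02,"dy": -0.05,"dz": 0,"roll": 0,"jaw": 0.3},
    {"dx": 0,"dy": 0,"dz": 0,"roll": 0,"jaw": 0.3},
  ],
  newtons=10,
)

```text
t: 18.1
eef_pos: [0.6007, 0.2096, 0.2757]
ee_rot: [3.141, 0.001, -2.986]
force: [0.4, -0.2, 0.4]
width: 0.0266
gripper_force: 0.0
```

```bash
python3 - <<'E'
from station import *
from h import *
s=get_state();print(s["t"],s["eef_pos"],s["ee_rot"])
c=calibration("wrist");p,d=grab_frame("wrist"); cv2.imwrite("pics/w3.png",p[:,:,::-1]);np.savez("pics/w3.npz",d=d,**c)
E
sed -i 's/^wood\[:120\].*/wood[282:]=0;wood[:,450:]=0/' rack.py
cat > chk.py <<'E'
from rack import *
v=np.stack([(W-C)@ex,(W-C)@ey,(W-C)@n],-1)*1000
for nm,y in(("finger",119.5),("square",0),("round",-119.5)):
    m=(d>0)&(abs(v[...,1]-y)<24)&(abs(v[...,0])<30)&(v[...,2]>6)&(v[...,2]<25)&~green(p)
    if m.sum()>30:
        q=v[m];A=np.c_[q[:,:2],np.ones(len(q))];b=np.linalg.lstsq(A,q[:,2],rcond=None)[0];print(nm,"skirt top height above board",np.median(q[:,2]).round(2),"slopes deg",np.degrees(b[:2]).round(2))
    g=green(p)&(d>0)&(abs(v[...,1]-y)<30)&(v[...,2]>38);q=v[g]
    if len(q)>20: print(nm,"handle top",np.median(q[:,2]).round(2),rect(q/1000))
E
python3 chk.py
```

```text
18.1 [0.60073356 0.20964607 0.27573643] [ 3.14130403e+00  8.18411581e-04 -2.98559044e+00]
tilt 25.96 yaw 9.2 n 19249
(array([565.3,  95.6]), 323.8, 150.5, -89.9) pct x [0.4904 0.4916 0.639  0.6403] y [-0.0655 -0.0639  0.2425  0.2553]
rack centre on top surface [0.5765 0.1898 0.0603]
finger skirt top height above board 13.93 slopes deg [-0.08  5.05]
finger handle top 47.65 (array([  0.6, 136.7]), 58.3, 15.9, -0.1)
round skirt top height above board 14.06 slopes deg [-0.17  0.24]
round handle top 47.56 (array([  -0.9, -101.3]), 58.6, 15.7, 0.3)
```

View pics/rect.png

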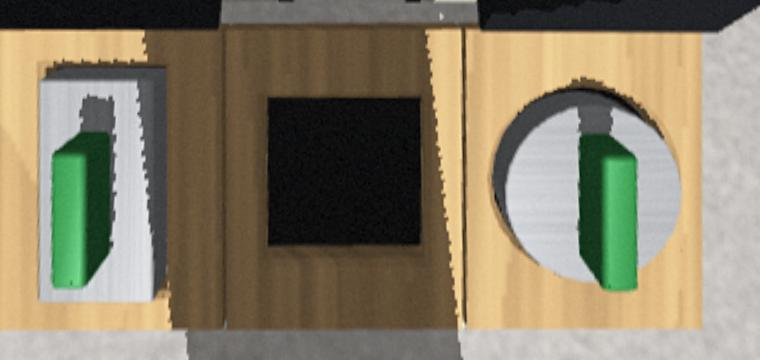

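The finger cutter is home: its skirt top and handle top are 13.9 and 47.7 mm above the board, against 14.1 and 47.6 mm for the seated round one. The square pocket (268–420, 97–245) is centred on its board, so the earlier square target stands. Next is the square cutter.

Request:
servo_tool(
  moves=[
    {"dx": -0.01,"dy": -0.045,"dz": 0,"roll": -4,"jaw": 0.45},
    {"dx": -0.011,"dy": -0.052,"dz": 0,"roll": -4.7,"jaw": 0.45},
    {"dx": -0.011,"dy": -0.053,"dz": 0,"roll": -4.7,"jaw": 0.45},
    {"dx": -0.011,"dy": -0.053,"dz": 0,"roll": -4.7,"jaw": 0.45},
    {"dx": -0.011,"dy": -0.053,"dz": 0,"roll": -4.7,"jaw": 0.45},
    {"dx": -0.011,"dy": -0.053,"dz": 0,"roll": -4.7,"jaw": 0.45},
    {"dx": -0.011,"dy": -0.053,"dz": 0,"roll": -4.7,"jaw": 0.45},
    {"dx": -0.012,"dy": -0.053,"dz": 0,"roll": -4.7,"jaw": 0.45},
    {"dx": -0.012,"dy": -0.053,"dz": -0.02,"roll": -4.6,"jaw": 0.45},
    {"dx": -0.012,"dy": -0.051,"dz": -0.03,"roll": -4.6,"jaw": 0.45},
  ],
)

```text
t: 19.4
eef_pos: [0.4883, -0.3074, 0.2251]
ee_rot: [3.141, 0.002, 2.495]
force: [0.6, 0.6, -0.1]
width: 0.039
gripper_force: 0.0
```

Request:
servo_tool(
  moves=[
    {"dx": 0,"dy": 0,"dz": -0.04,"roll": 0,"jaw": 0.45},
    {"dx": 0,"dy": 0,"dz": -0.04,"roll": 0,"jaw": 0.45},
    {"dx": 0,"dy": 0,"dz": -0.01,"roll": 0,"jaw": 0.45},
    {"dx": 0,"dy": 0,"dz": 0,"roll": 0,"jaw": 0.45},
    {"dx": 0,"dy": 0,"dz": 0,"roll": 0,"jaw": 0.45},
    {"dx": 0,"dy": 0,"dz": 0,"roll": 0,"jaw": 0.45},
    {"dx": 0,"dy": 0,"dz": 0,"roll": 0,"jaw": 0.45},
    {"dx": 0,"dy": 0,"dz": 0,"roll": 0,"jaw": 0.45},
    {"dx": 0,"dy": 0,"dz": 0,"roll": 0,"jaw": 0.45},
    {"dx": 0,"dy": 0,"dz": 0,"roll": 0,"jaw": 0.45},
  ],
)

```text
t: 20.65
eef_pos: [0.4878, -0.3065, 0.1351]
ee_rot: [-3.142, -0.0, 2.497]
force: [-0.3, 0.1, -1.2]
width: 0.0395
gripper_force: 0.0
```

```bash
python3 - <<'E'
from station import *
from h import *
s=get_state();print(s["t"],s["eef_pos"],np.degrees(s["ee_rot"][2]),s["width"])
c=calibration("wrist");p,d=grab_frame("wrist");W=cloud(d,c)
g=green(p)&(d>0)&(W[...,2]>.062)&(W[...,2]<.075)&(np.linalg.norm(W[...,:2]-[.475,-.3],axis=-1)<.05)
print(rect(W[g]),g.sum())
E
```

```text
20.65 [ 0.48778178 -0.30647732  0.1350966 ] 143.04135502744535 0.039453963528592075
(array([ 475.5, -300.7]), 59.6, 15.4, -36.7) 1895
```

Request:
servo_tool(
  moves=[
    {"dx": 0.0013,"dy": -0.0042,"dz": -0.02,"roll": 0,"jaw": 0.45},
    {"dx": 0,"dy": 0,"dz": -0.03,"roll": 0,"jaw": 0.45},
    {"dx": 0,"dy": 0,"dz": -0.025,"roll": 0,"jaw": 0.45},
    {"dx": 0,"dy": 0,"dz": -0.012,"roll": 0,"jaw": 0.45},
    {"dx": 0,"dy": 0,"dz": -0.008,"roll": 0,"jaw": 0.45},
    {"dx": 0,"dy": 0,"dz": 0,"roll": 0,"jaw": 0.45},
    {"dx": 0,"dy": 0,"dz": 0,"roll": 0,"jaw": 0},
    {"dx": 0,"dy": 0,"dz": 0,"roll": 0,"jaw": 0},
    {"dx": 0,"dy": 0,"dz": 0,"roll": 0,"jaw": 0},
    {"dx": 0,"dy": 0,"dz": 0,"roll": 0,"jaw": 0},
  ],
  newtons=10,
)

```text
t: 21.95
eef_pos: [0.4894, -0.3108, 0.0406]
ee_rot: [3.141, 0.001, 2.497]
force: [-0.6, 0.7, 2.9]
width: 0.0158
gripper_force: 10.0
```

Request:
servo_tool(
  moves=[
    {"dx": 0,"dy": 0,"dz": 0.02,"roll": 0,"jaw": 0},
    {"dx": 0,"dy": 0,"dz": 0.04,"roll": 0,"jaw": 0},
    {"dx": -0.004,"dy": 0.04,"dz": 0.01,"roll": 6,"jaw": 0},
    {"dx": -0.005,"dy": 0.05,"dz": 0,"roll": 8,"jaw": 0},
    {"dx": -0.005,"dy": 0.05,"dz": 0,"roll": 8,"jaw": 0},
    {"dx": -0.005,"dy": 0.053,"dz": 0,"roll": 7.7,"jaw": 0},
    {"dx": 0,"dy": 0,"dz": -0.03,"roll": 0,"jaw": 0},
    {"dx": 0,"dy": 0,"dz": -0.02,"roll": 0,"jaw": 0},
    {"dx": 0,"dy": 0,"dz": 0,"roll": 0,"jaw": 0},
    {"dx": 0,"dy": 0,"dz": 0,"roll": 0,"jaw": 0},
  ],
)

```text
t: 23.2
eef_pos: [0.4704, -0.1178, 0.0606]
ee_rot: [-3.142, 0.0, 3.015]
force: [0.4, 0.1, -1.9]
width: 0.0164
gripper_force: 10.0
```

```bash
python3 tl.py
```

```text
23.2 [ 0.4704438  -0.11779859  0.06064075] [ 0.39576209  0.05496205 -1.93310394]
w handle env mm [[-46.5, 26.5], [-43.5, 27.5], [-40.5, 27.8], [-37.5, 27.6], [-34.5, 27.5], [-31.5, 27.6], [-28.5, 27.6], [-25.5, 27.7], [-22.5, 27.7], [-19.5, 28.0], [-16.5, 28.0], [-13.5, 28.0], [-10.5, 28.0], [4.5, 28.4], [7.5, 28.3], [10.5, 28.1], [13.5, 26.5]]
w skirt env mm [[-86.0, -59.3], [-78.0, -59.2], [-70.0, -59.3], [-62.0, -39.9], [-54.0, -7.4], [-46.0, -6.8], [-38.0, -6.8], [-30.0, -6.6], [-22.0, -6.4], [-14.0, -6.3]]
```

Request:
servo_tool(
  moves=[
    {"dx": 0,"dy": 0,"dz": -0.01,"roll": 0,"jaw": 0},
    {"dx": 0,"dy": 0,"dz": -0.007,"roll": 0,"jaw": 0},
    {"dx": -0.004,"dy": 0.0005,"dz": 0,"roll": 0,"jaw": 0},
    {"dx": -0.0035,"dy": 0.0004,"dz": 0.0038,"roll": 0,"jaw": 0},
    {"dx": -0.0035,"dy": 0.0005,"dz": 0.0038,"roll": 0,"jaw": 0},
    {"dx": -0.0036,"dy": 0.0004,"dz": 0.0038,"roll": 0,"jaw": 0},
    {"dx": -0.0046,"dy": 0.0006,"dz": 0.0031,"roll": 0,"jaw": 0},
    {"dx": -0.0046,"dy": 0.0006,"dz": 0.0031,"roll": 0,"jaw": 0},
    {"dx": -0.0046,"dy": 0.0006,"dz": 0.0031,"roll": 0,"jaw": 0},
    {"dx": 0,"dy": 0,"dz": 0,"roll": 0,"jaw": 0},
  ],
  newtons=4,
)

```text
t: 24.5
eef_pos: [0.4415, -0.114, 0.0642]
ee_rot: [3.141, 0.001, 3.015]
force: [2.5, -0.2, -0.3]
width: 0.0161
gripper_force: 4.0
```

```bash
python3 tl.py
```

```text
24.5 [ 0.44154377 -0.11398013  0.06417431] [ 2.51089986 -0.19210047 -0.25856797]
w handle env mm [[-43.5, 7.4], [-40.5, 8.9], [-37.5, 10.3], [-34.5, 11.9], [-31.5, 78.7], [-28.5, 14.5], [-25.5, 16.0], [-22.5, 17.4], [-19.5, 18.7], [-16.5, 20.2], [-13.5, 21.7], [-10.5, 23.0], [-7.5, 23.3], [4.5, 30.2], [7.5, 30.2], [10.5, 28.8]]
w skirt env mm [[-38.0, -27.0], [-30.0, -23.5], [-22.0, -19.5], [-14.0, -17.0]]
```

Request:
servo_tool(
  moves=[
    {"dx": -0.0015,"dy": 0.0002,"dz": 0.001,"roll": 0,"jaw": 0},
    {"dx": -0.0015,"dy": 0.0002,"dz": 0.001,"roll": 0,"jaw": 0},
    {"dx": 0,"dy": 0,"dz": 0,"roll": 0,"jaw": 0},
    {"dx": 0.001,"dy": 0,"dz": 0.004,"roll": 0,"jaw": 0},
    {"dx": 0.002,"dy": 0,"dz": 0.008,"roll": 0,"jaw": 0},
    {"dx": 0.002,"dy": 0,"dz": 0.01,"roll": 0,"jaw": 0},
    {"dx": 0,"dy": 0,"dz": 0.01,"roll": 0,"jaw": 0},
    {"dx": 0,"dy": 0,"dz": 0.01,"roll": 0,"jaw": 0},
    {"dx": 0,"dy": 0,"dz": 0.005,"roll": 0,"jaw": 0},
    {"dx": 0,"dy": 0,"dz": 0,"roll": 0,"jaw": 0},
  ],
)

```text
t: 25.8
eef_pos: [0.4439, -0.1136, 0.1133]
ee_rot: [3.141, 0.001, 3.015]
force: [1.0, -0.0, -2.3]
width: 0.0161
gripper_force: 4.0
```

```bash
python3 tl.py
```

```text
25.8 [ 0.44389882 -0.11363586  0.11325101] [ 1.03293913 -0.04737655 -2.34642945]
w handle env mm [[-43.5, 4.6], [-40.5, 6.3], [-37.5, 7.8], [-34.5, 9.4], [-31.5, 78.6], [-28.5, 12.7], [-25.5, 14.4], [-22.5, 15.7], [-19.5, 17.3], [-16.5, 19.1], [-13.5, 20.7], [-10.5, 22.3], [-7.5, 23.1], [4.5, 30.4], [7.5, 30.3], [10.5, 28.3]]
w skirt env mm [[-38.0, -30.1], [-30.0, -26.2], [-22.0, -22.0], [-14.0, -19.1]]
```

Request:
servo_tool(
  moves=[
    {"dx": 0,"dy": 0,"dz": 0.03,"roll": 0,"jaw": 0},
    {"dx": 0.01,"dy": 0.01,"dz": 0.045,"roll": 2,"jaw": 0},
    {"dx": 0.015,"dy": 0.03,"dz": 0.035,"roll": 2.5,"jaw": 0},
    {"dx": 0.015,"dy": 0.04,"dz": 0.01,"roll": 2,"jaw": 0},
    {"dx": 0.015,"dy": 0.05,"dz": 0,"roll": 2,"jaw": 0},
    {"dx": 0.015,"dy": 0.05,"dz": 0,"roll": 2,"jaw": 0},
    {"dx": 0.015,"dy": 0.05,"dz": 0,"roll": 2,"jaw": 0},
    {"dx": 0.015,"dy": 0.05,"dz": 0,"roll": 2,"jaw": 0},
    {"dx": 0.01,"dy": 0.038,"dz": 0,"roll": 2,"jaw": 0},
    {"dx": 0,"dy": 0,"dz": 0,"roll": 0,"jaw": 0},
  ],
  newtons=15,
)

```text
t: 27.1
eef_pos: [0.5538, 0.2067, 0.2311]
ee_rot: [-3.141, -0.002, -2.977]
force: [0.2, -0.5, -3.2]
width: 0.0158
gripper_force: 15.0
```

Request:
servo_tool(
  moves=[
    {"dx": 0,"dy": 0,"dz": -0.03,"roll": 0,"jaw": 0},
    {"dx": 0,"dy": 0,"dz": -0.04,"roll": 0,"jaw": 0},
    {"dx": 0,"dy": 0,"dz": -0.03,"roll": 0,"jaw": 0},
    {"dx": 0,"dy": 0,"dz": -0.01,"roll": 0,"jaw": 0},
    {"dx": 0,"dy": 0,"dz": 0,"roll": 0,"jaw": 0},
    {"dx": 0,"dy": 0,"dz": 0,"roll": 0,"jaw": 0},
    {"dx": 0,"dy": 0,"dz": 0,"roll": 0,"jaw": 0},
    {"dx": 0,"dy": 0,"dz": 0,"roll": 0,"jaw": 0},
    {"dx": 0,"dy": 0,"dz": 0,"roll": 0,"jaw": 0},
    {"dx": 0,"dy": 0,"dz": 0,"roll": 0,"jaw": 0},
  ],
)

```text
t: 28.35
eef_pos: [0.5537, 0.2044, 0.1229]
ee_rot: [3.141, 0.0, -2.98]
force: [0.1, 0.4, -1.7]
width: 0.0161
gripper_force: 15.0
```

```bash
python3 tl.py;  python3 - <<'E'
from station import *
from h import *
s=get_state();print(s["ee_rot"])
p,d=grab_frame("wrist"); cv2.imwrite("pics/w5.png",p[:,:,::-1])
E
```

```text
28.35 [0.55373327 0.20438112 0.12292067] [ 0.07129037  0.41381312 -1.69153311]
w handle env mm [[-43.5, 4.8], [-40.5, 6.3], [-37.5, 7.6], [-34.5, 9.4], [-31.5, 10.9], [-28.5, 12.6], [-25.5, 14.3], [-22.5, 15.9], [-19.5, 17.3], [-16.5, 19.0], [-13.5, 20.6], [-10.5, 22.1], [-7.5, 22.8], [4.5, 30.1], [7.5, 30.3], [10.5, 28.4]]
w skirt env mm [[-38.0, -29.9], [-30.0, -26.3], [-22.0, -22.1], [-14.0, -19.2]]
[ 3.14154104e+00  4.92298811e-05 -2.98029592e+00]
```

View pics/w5.png

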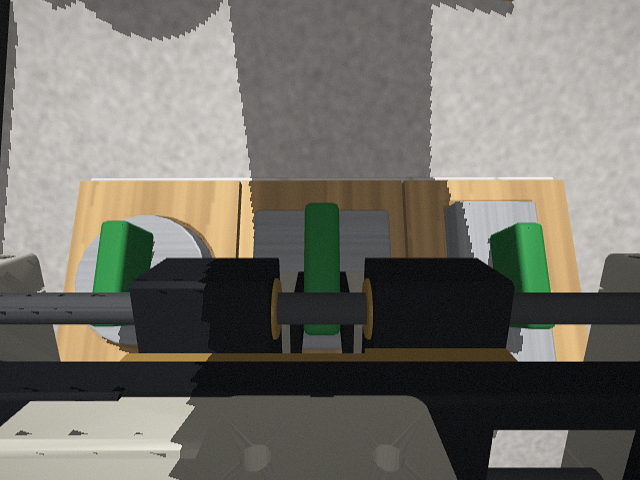

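The cutter spans x=255–389, centred at 322 between the board gaps at 241 and 404, so it is lined up. I'll go in along the pocket normal.

Request:
servo_tool(
  moves=[
    {"dx": 0.0003,"dy": 0,"dz": -0.003,"roll": 0,"jaw": 0},
    {"dx": 0.0043,"dy": 0.0007,"dz": -0.009,"roll": 0,"jaw": 0},
    {"dx": 0.0022,"dy": 0.0004,"dz": -0.0045,"roll": 0,"jaw": 0},
    {"dx": 0.0022,"dy": 0.0003,"dz": -0.0045,"roll": 0,"jaw": 0},
    {"dx": 0.0022,"dy": 0.0004,"dz": -0.0045,"roll": 0,"jaw": 0},
    {"dx": 0.0022,"dy": 0.0003,"dz": -0.0045,"roll": 0,"jaw": 0},
    {"dx": 0,"dy": 0,"dz": 0,"roll": 0,"jaw": 0},
    {"dx": 0,"dy": 0,"dz": 0,"roll": 0,"jaw": 0},
    {"dx": 0,"dy": 0,"dz": 0,"roll": 0,"jaw": 0},
    {"dx": 0,"dy": 0,"dz": 0,"roll": 0,"jaw": 0},
  ],
  newtons=10,
)

```text
t: 29.7
eef_pos: [0.5672, 0.2065, 0.093]
ee_rot: [3.141, 0.0, -2.98]
force: [0.7, -0.1, -1.2]
width: 0.0159
gripper_force: 10.0
```

Request:
servo_tool(
  moves=[
    {"dx": 0.0013,"dy": 0.0002,"dz": -0.0027,"roll": 0,"jaw": 0},
    {"dx": 0.0009,"dy": 0.0001,"dz": -0.0018,"roll": 0,"jaw": 0},
    {"dx": 0.0009,"dy": 0.0002,"dz": -0.0018,"roll": 0,"jaw": 0},
    {"dx": 0.0004,"dy": 0,"dz": -0.0009,"roll": 0,"jaw": 0},
    {"dx": 0.0004,"dy": 0,"dz": -0.0009,"roll": 0,"jaw": 0},
    {"dx": 0.0004,"dy": 0,"dz": -0.0009,"roll": 0,"jaw": 0},
    {"dx": 0,"dy": 0,"dz": 0,"roll": 0,"jaw": 0},
    {"dx": 0,"dy": 0,"dz": 0,"roll": 0,"jaw": 0},
    {"dx": 0,"dy": 0,"dz": 0,"roll": 0,"jaw": 0},
    {"dx": 0,"dy": 0,"dz": 0,"roll": 0,"jaw": 0},
  ],
  newtons=4,
)

```text
t: 30.95
eef_pos: [0.5718, 0.2072, 0.0843]
ee_rot: [3.141, 0.001, -2.98]
force: [-2.2, 0.3, 5.1]
width: 0.0162
gripper_force: 4.0
```

```bash
python3 tl.py
```

```text
30.95 [0.57177505 0.20716019 0.08431667] [-2.17760706  0.32183701  5.11074047]
w handle env mm [[-43.5, 8.6], [-40.5, 9.8], [-37.5, 11.5], [-34.5, 12.9], [-31.5, 14.2], [-28.5, 15.6], [-25.5, 17.2], [-22.5, 18.7], [-19.5, 20.2], [-16.5, 21.6], [-13.5, 23.2], [-10.5, 24.7], [-7.5, 24.5], [4.5, 31.7], [7.5, 31.3]]
w skirt env mm [[-62.0, -53.4], [-54.0, -49.4], [-46.0, -45.6], [-38.0, -26.5], [-30.0, -22.4], [-22.0, -18.5], [-14.0, -15.8]]
```

It's seated, with the slope at about 26°. I'll release it, rise and verify.

Request:
servo_tool(
  moves=[
    {"dx": 0,"dy": 0,"dz": 0,"roll": 0,"jaw": 0.3},
    {"dx": 0,"dy": 0,"dz": 0,"roll": 0,"jaw": 0.3},
    {"dx": 0,"dy": 0,"dz": 0,"roll": 0,"jaw": 0.3},
    {"dx": 0,"dy": 0,"dz": 0.02,"roll": 0,"jaw": 0.3},
    {"dx": 0,"dy": 0,"dz": 0.03,"roll": 0,"jaw": 0.3},
    {"dx": 0,"dy": 0,"dz": 0.05,"roll": 0,"jaw": 0.3},
    {"dx": 0.01,"dy": 0,"dz": 0.05,"roll": 0,"jaw": 0.3},
    {"dx": 0.02,"dy": 0,"dz": 0.05,"roll": 0,"jaw": 0.3},
    {"dx": 0.02,"dy": 0,"dz": 0.02,"roll": 0,"jaw": 0.3},
    {"dx": 0,"dy": 0,"dz": 0,"roll": 0,"jaw": 0.3},
  ],
)

```text
t: 32.25
eef_pos: [0.6228, 0.2071, 0.3049]
ee_rot: [3.141, 0.002, -2.981]
force: [-0.3, 1.2, -0.3]
width: 0.0263
gripper_force: 0.0
```

```bash
python3 - <<'E'
from station import *
from h import *
s=get_state();print(s["t"],s["eef_pos"],s["qd"].round(3))
c=calibration("wrist");p,d=grab_frame("wrist"); cv2.imwrite("pics/w3.png",p[:,:,::-1]);np.savez("pics/w3.npz",d=d,**c)
E
python3 chk.py
```

```text
32.25 [0.62275135 0.20710193 0.30493067] [ 0.011  0.002 -0.08  -0.022  0.024 -0.011]
tilt 25.96 yaw 9.19 n 16767
(array([565.2,  97.2]), 326.3, 151.0, -89.8) pct x [0.4902 0.4916 0.6398 0.6408] y [-0.0655 -0.0638  0.2453  0.2579]
rack centre on top surface [0.5764 0.1911 0.0603]
finger skirt top height above board 13.94 slopes deg [-0.35  4.8 ]
finger handle top 47.5 (array([  0.5, 135.7]), 58.5, 16.1, 0.1)
square skirt top height above board 13.99 slopes deg [-0.04  0.54]
square handle top 47.74 (array([ 0.5, 16.8]), 58.6, 15.4, -0.0)
round skirt top height above board 14.04 slopes deg [-0.21  0.46]
round handle top 47.5 (array([  -0.7, -102.6]), 58.3, 15.8, 0.3)
```

View pics/rect.png

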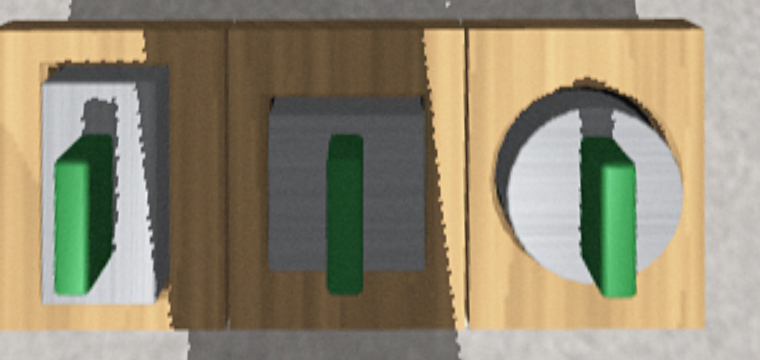

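All three cutters sit in their pockets at the same height: skirt tops 13.9–14.0 mm and handle tops 47.5–47.7 mm above the board. Both are square to the slope, and the arm is clear.

```bash
python3 -c "
from station import *
print(job_done())"
```

```text
the job is handed in; nothing more can be done
None
```

The finger and square cutters are both fully home in their own pockets, level with the round cutter, which stays in its pocket; I handed the job in at about 32 s without checking the other things on the table in a final picture.

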